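Book a measured ring as good at the gauging bench

ROBOT

A 6-joint arm with a two-finger parallel gripper is mounted at the origin on the work surface. World frame = base frame: x ahead of the robot, y to its left, z up, the work surface at z = 0. Lengths are in m, angles in rad, forces in N, time in s.
With the tool pointing down it reaches from about 0.35 to 0.775 m from the base axis. Payload 7.3 kg.
Tool frame: the origin (TCP) lies midway between the tips of the shut fingers; the grasp point (between the pads) lies 19 mm behind it (tcp_to_grasp is the distance from the TCP to the grasp point, in m); z points along the fingers, y is the line along which they close (so a half turn about z gives the same grasp; the last joint's range is limited). The gripper opens to 92 mm and grips with 3 to 60 N. Pads are 19 mm wide; open, the fingers measure 130 mm over their backs; the gripper's body (75 mm by 190 mm) begins 47 mm behind the grasp point.
Start: joints at [1.037, 0.342, 1.524, -0, 1.275, -0.146], TCP at [0.199, 0.486, 0.201] pointing down, gripper open.
Joint ranges: [-2.53, 2.53], [-0.77, 2.02], [0.04, 2.7], [-1, 4.14], [0.28, 2.66], [-3.11, 3.11]. Speed limits (rad/s): [2.57, 2.57, 3.14, 3.14, 3.14, 3.14].

INTERFACE

Orientations are given as [roll, pitch, yaw] about the fixed x, y, z axes, in that order (R = Rz(yaw) Ry(pitch) Rx(roll)).
In Python, from cell import observe, read_camera, calibration, hand_in, tcp_to_grasp gives the robot as it stands.
- The arm moves only by the tool send_rows, never from a script. Its argument "targets" is a list of rows, each a list of 5 numbers: the opening, from 0 (shut) to 1 (fully open), then the shift along the world's x, y, z in m, then the turn about the world's z in rad. A call has 1 to 5 rows; each row shifts and turns the commanded pose from where the row before left it; what a row does not reach is not made up. A row lasts 1/10 s, in which the tool goes at most 50 mm and 8.59 degrees, less where a joint would pass 70% of its speed; a pose out of reach is approached as far as the arm can. A call is refused whole if a number of a shift passes 0.05 or a number of a turn 0.15, either way. A call with a gripper value outside its range is refused whole. The fingers move at their own pace and stop on an object; "grip_force" is the grip in N (left out, the last holds). Time passes only in rows, so rows that do not move let the fingers close. It gives the time, the measured TCP pose, the force, the opening and the grip force at its end, in the units of the state.
- observe(): the state, without advancing time (a new reading comes with each control period).
- read_camera(name): name is "side" or "top"; returns (picture, depth): 420x560x3 uint8, red, green, blue; 420x560 float32, m along the optical axis (not along the pixel's ray), 0 where there is no reading.
- calibration(name): a dict with "intrinsics" (3x3 intrinsics, pixels), "world_to_cam" (4x4, takes a point from world to camera coordinates). Camera axes: x right, y up, looking along -z (the intrinsics and any distortion apply to the point x, -y, -z); pixel columns grow to the right and rows downward; lengths in m; the calibration is good to about 2 mm. A picture is of the moment at which its call begins. calibration takes no time and is no camera call.
- hand_in(): hands the job in; it is judged then, once.
The state is a dict: "time": time; "qpos": joint angles; "qvel": joint speeds; "joint_efforts": joint torques, N m; "tool_pos": TCP position; "tool_rot": TCP orientation; "contact_force": force on the tool from outside, world axes, zero at the start; "torque": the same for the moment, N m; "opening": finger opening in m; "grip_force": force on a finger pad.
Only numpy, scipy, OpenCV 4.12 (cv2) and the standard library are available. Lean on these libraries where they do the work, as an engineer would, in place of code of your own. Each camera call takes 0.05 s, during which the arm holds its last target. There are 200 camera calls.

TASK

Book the measured ring as good: switch the measuring console on by pushing down the white-dot end of its orange rocker, then push the blue key fully in so that it stays down, and last press the green button on its puck right down and let it come up again. Work only by pressing with the fingertips: leave the yellow and white keys and the red button unpressed, and do not pick up or shift the pucks or any of the gauges, rings and other things on the bench.

Things in the scene. Friction and masses are not known exactly. Their poses are not given: they have to be found in the camera images.
- console: fixed light-grey console, 190 deep (x), 300 wide (y), 50 high, dark flat top; origin at the centre of its underside, z up, x from the robot's side towards its display bar, which rises 30 above the top along the +x edge (last 45). Turned up to 0.3 rad. Rocker pivot at x -30, y 105; three keys in a row at x -30 and y 30, -40, -110
- rocker (a joint): orange power rocker of the console, 60 long (along console x) by 28 wide: tilt in rad about its middle; -0.2 = off (display end up), +0.2 = on (display end down). Stiff enough to stay where it is left; about 2 N at its end moves it
- rocker_on_end (a point): point on the rocker's top face near its display-side end, the end with the white dot, 24 from the pivot towards the display; moves with the rocker: about 73 above the table when off, 63 when on. Push this end down to switch on
- blue_key (a joint): blue round key of the console, selects the outer diameter: how far it is pushed in, m; 0 = up, 0.007 = fully in. It has no spring: it moves down under about 3 N and stays where it is left. The three keys sit in one row and change places from run to run
- blue_key_top (a point): centre of the top of the blue key, moving with it; cap diameter 30, z up. With the key up it is 65 above the table and 15 above the console's flat top, in a steel bezel of diameter 42 and height 4; 58 above the table when fully in
- yellow_key (a joint): yellow round key of the console, not wanted: how far it is pushed in, m; 0 = up, 0.007 = fully in. It has no spring: it moves down under about 3 N and stays where it is left. The three keys sit in one row and change places from run to run
- yellow_key_top (a point): centre of the top of the yellow key, moving with it; cap diameter 30, z up. With the key up it is 65 above the table and 15 above the console's flat top, in a steel bezel of diameter 42 and height 4; 58 above the table when fully in
- white_key (a joint): white round key of the console, not wanted: how far it is pushed in, m; 0 = up, 0.007 = fully in. It has no spring: it moves down under about 3 N and stays where it is left. The three keys sit in one row and change places from run to run
- white_key_top (a point): centre of the top of the white key, moving with it; cap diameter 30, z up. With the key up it is 65 above the table and 15 above the console's flat top, in a steel bezel of diameter 42 and height 4; 58 above the table when fully in
- green_puck: loose grey push-button puck carrying the green button: diameter 68, body 36 high, 0.7 kg, rubber foot; origin at the centre of its underside, z up. The green and red pucks may change places
- green_button (a joint): green spring button on the green puck (books the part as good): 0 = up, 0.007 m = fully down; starts moving at about 2 N, fully down at about 5 N, springs back when let go
- green_button_top (a point): centre of the top of the green button, moving with it; cap diameter 38; 49 above the table when up
- red_puck: loose grey push-button puck carrying the red button: diameter 68, body 36 high, 0.7 kg, rubber foot; origin at the centre of its underside, z up. The green and red pucks may change places
- red_button (a joint): red spring button on the red puck (rejects the part): 0 = up, 0.007 m = fully down; starts moving at about 2 N, fully down at about 5 N, springs back when let go
- red_button_top (a point): centre of the top of the red button, moving with it; cap diameter 38; 49 above the table when up
- ring0: loose steel ring, outer diameter 70, bore 36, 14 high, 0.3 kg; origin at the centre of its underside; lowest of a stack of three
- ring1: loose steel ring, outer diameter 70, bore 36, 14 high, 0.3 kg; origin at the centre of its underside; middle of the stack
- ring2: loose steel ring, outer diameter 70, bore 36, 14 high, 0.3 kg; origin at the centre of its underside; top of the stack
- ring3: loose steel ring, outer diameter 70, bore 36, 14 high, 0.3 kg; origin at the centre of its underside; lies alone
- caliper: loose steel caliper lying flat, 210 long along its y, up to 60 wide, 14 high; origin under the middle of its beam
- plug_gauge: loose dark steel plug gauge standing upright, diameter 34, 60 high; origin at the centre of its underside
- oil_bottle: loose yellow oil bottle, diameter 52, 90 high; origin at the centre of its underside
Not all that is in view belongs to the job. What is shaped like the green_puck but pink is not meant. Leave any pink look-alike of the red_puck alone.

How it is judged:
By the outcome, as a careful person would: the job done as asked, in the order asked, and still so for the second after the job is handed in, with the robot touching nothing.
It also fails if it takes over 48 s, if anything falls off the work surface, if the arm or the gripper's body presses on something with over 40 N, if the wrist force passes 120 N, or if a joint passes its speed limit or range.

## Working session

There is one attempt and no reset: what is moved stays moved. The work goes in short steps, Python scripts to look and compute and a tool call to move; the robot and the scene stay as the last step left them, time stands still between calls to the robot, and variables do not carry over. Pictures are saved under pics/ and viewed, at most 10 in all, crops included, and the job is handed in when it is done.

Besides the shell and the picture viewer there is one more tool, called after "Emit:" as name([rows], argument=value, ...), one row to a line, values as JSON. send_rows: Moves the arm, as the interface text tells. Its arguments: {"type":"object","properties":{"targets":{"type":"array","items":{"type":"array","items":{"type":"number"}}},"grip_force":{"type":"number"}},"required":["targets"]}

```bash
mkdir -p pics; cat > h.py <<'E'
from cell import *
import numpy as np, cv2
def grab(n,tag):
    p,d=read_camera(n); cv2.imwrite(f'pics/{tag}.png',p[:,:,::-1]); np.savez(f'pics/{tag}.npz',p=p,d=d); return p,d
def world(n,u,v,d=None,z=None):
    c=calibration(n);K=np.array(c['intrinsics']);T=np.linalg.inv(np.array(c['world_to_cam']))
    r=np.linalg.inv(K)@[u,v,1]; r=np.array([r[0],-r[1],-r[2]])
    if z is not None:
        d=(z-T[2,3])/(T[:3,:3]@r)[2]
    return T[:3,:3]@(r*d)+T[:3,3]
E
python3 - <<'E'
from h import *
for n in('top','side'): grab(n,n+'0')
c=calibration('top');print(c); s=observe();print(s['time'],s['tool_pos'],s['tool_rot'],s['opening'])
E
```

```text
{'intrinsics': array([[416.14054018,   0.        , 287.73261067],
       [  0.        , 416.14054018, 209.62895919],
       [  0.        ,   0.        ,   1.        ]]), 'world_to_cam': array([[ 9.66504844e-02, -9.95318194e-01, -6.14280527e-04,
        -3.38320106e-02],
       [ 9.73145724e-01,  9.43678448e-02,  2.09957400e-01,
        -5.40408942e-01],
       [-2.08916452e-01, -2.08902689e-02,  9.77710342e-01,
        -1.00467711e+00],
       [ 0.00000000e+00,  0.00000000e+00,  0.00000000e+00,
         1.00000000e+00]])}
0.1 [0.1983016  0.48565556 0.20030932] [-3.14019642e+00 -1.91740143e-04  2.75377035e+00] 0.0914867613171935
```

View pics/top0.png

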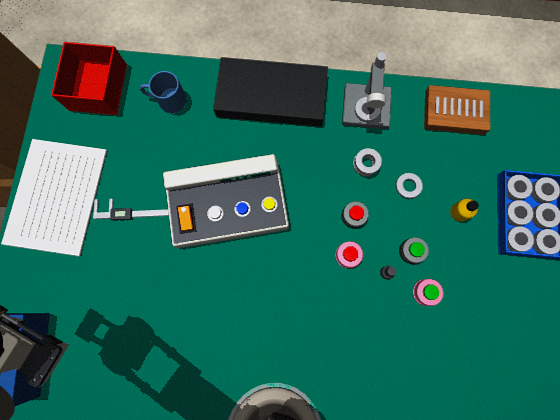

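View pics/side0.png

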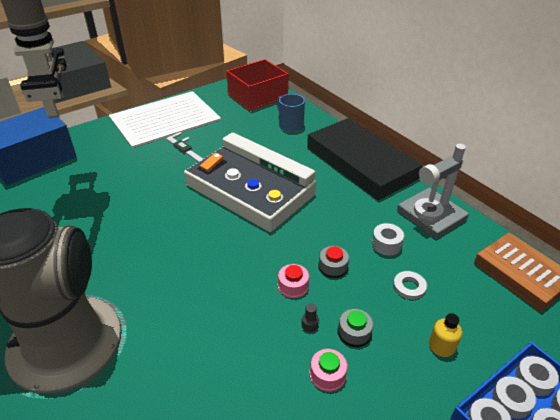

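The top view shows the rocker at (186,218), and the keys white (215,213), blue (242,208) and yellow (269,204). There are two green buttons: (417,250) on a grey body and (431,292) on a pink one. The grey one fits the description. I'll confirm it in an enlarged crop and measure.

```bash
python3 - <<'E'
from h import *
f=np.load('pics/top0.npz');p,d=f['p'],f['d']
a=cv2.resize(p[150:250,160:300],None,fx=5,fy=5,interpolation=2)[:,:,::-1]
b=cv2.resize(p[225:315,375:455],None,fx=5,fy=5,interpolation=2)[:,:,::-1]
cv2.imwrite('pics/crop1.png',np.vstack([cv2.resize(a,(560,400)),cv2.copyMakeBorder(cv2.resize(b,(178,200)),0,0,0,382,0)]))
h=cv2.cvtColor(p,cv2.COLOR_RGB2HSV)
def m(name,lo,hi,box,z):
    x0,y0,x1,y1=box;M=cv2.inRange(h,lo,hi)[y0:y1,x0:x1]
    v,u=np.nonzero(M);u=u+x0;v=v+y0
    P=np.array([world('top',a,b,d=d[b,a]) for a,b in zip(u,v)])
    print(name,len(u),u.mean().round(1),v.mean().round(1),'atz',world('top',u.mean(),v.mean(),z=z).round(4),'depth med',np.median(P,0).round(4), 'ext',np.ptp(P,axis=0).round(3))
m('blue',(110,120,80),(130,255,255),(230,195,255,222),.065)
m('yellow',(22,120,80),(35,255,255),(257,192,282,216),.065)
m('white',(0,0,190),(180,40,255),(205,204,224,222),.065)
m('rocker',(5,150,80),(21,255,255),(172,200,200,236),.068)
m('green',(45,150,60),(75,255,255),(403,238,428,262),.049)
m('dot',(0,0,170),(180,90,255),(178,203,193,214),.073)
E
```

```text
blue 105 241.7 207.8 atz [0.5331 0.135  0.065 ] depth med [0.5332 0.1349 0.0657] ext [0.028 0.028 0.015]
yellow 108 269.0 203.5 atz [0.5508 0.0673 0.065 ] depth med [0.5502 0.0672 0.0656] ext [0.028 0.026 0.014]
white 164 214.4 212.8 atz [0.5135 0.2023 0.065 ] depth med [0.514  0.2029 0.0639] ext [0.038 0.039 0.018]
rocker 267 185.0 218.5 atz [0.4913 0.2732 0.068 ] depth med [0.4912 0.2725 0.0677] ext [0.209 0.297 1.045]
green 179 416.8 248.9 atz [ 0.4735 -0.315   0.049 ] depth med [ 0.4736 -0.315   0.0498] ext [0.172 0.333 1.06 ]
dot 20 183.1 209.0 atz [0.5141 0.2803 0.073 ] depth med [0.5144 0.2803 0.0725] ext [0.012 0.012 0.008]
```

View pics/crop1.png

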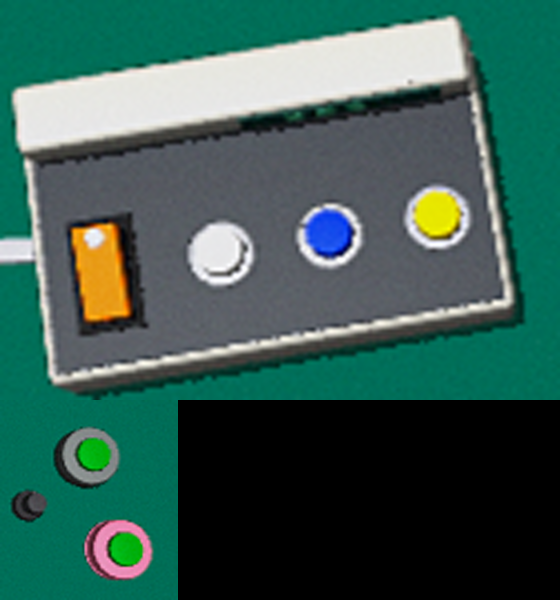

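Heights, spacing (70 mm) and the console yaw (about 0.265 rad) all match the description. The grey-bodied green puck is at (0.4735, -0.315). Pivot and key line put the rocker's on end at about (0.517, 0.281), which agrees with the white dot. I'll move above it with the fingers shut.

Emit:
send_rows([
  [0,0.04,-0.025,0,0.13],
  [0,0.04,-0.025,0,0.13],
  [0,0.04,-0.025,0,0.13],
  [0,0.04,-0.025,0,0.13],
  [0,0.04,-0.025,0,0.13],
])

```text
time: 0.6
tool_pos: [0.3992, 0.3601, 0.2007]
tool_rot: [-3.142, -0.001, -2.876]
contact_force: [-0.2, 1.2, -0.4]
opening: 0.0565
grip_force: 0.0
```

Emit:
send_rows([
  [0,0.04,-0.025,0,0],
  [0,0.04,-0.025,0,0],
  [0,0.04,-0.03,0,0],
  [0,0,0,0,0],
  [0,0,0,0,0],
])

```text
time: 1.1
tool_pos: [0.5182, 0.2805, 0.2]
tool_rot: [3.141, -0.002, -2.884]
contact_force: [-0.1, 0.2, -1.0]
opening: 0.0159
grip_force: 0.0
```

Emit:
send_rows([
  [0,0,0,-0.03,0],
  [0,0,0,-0.04,0],
  [0,0,0,-0.04,0],
  [0,0,0,0,0],
  [0,0,0,0,0],
])

```text
time: 1.6
tool_pos: [0.5172, 0.2824, 0.0916]
tool_rot: [3.141, -0.001, -2.88]
contact_force: [1.2, 1.2, 1.7]
opening: 0.0006
grip_force: 0.0
```

Emit:
send_rows([
  [0,0,0,-0.008,0],
  [0,0,0,-0.004,0],
  [0,0,0,-0.003,0],
  [0,0,0,-0.002,0],
  [0,0,0,0,0],
])

```text
time: 2.1
tool_pos: [0.518, 0.2814, 0.074]
tool_rot: [3.142, -0.0, -2.881]
contact_force: [0.2, -1.2, -0.2]
opening: 0.0003
grip_force: 0.0
```

Emit:
send_rows([
  [0,0,0,-0.002,0],
  [0,0,0,-0.002,0],
  [0,0,0,-0.002,0],
  [0,0,0,-0.001,0],
  [0,0,0,0,0],
])

```text
time: 2.6
tool_pos: [0.5178, 0.2814, 0.0667]
tool_rot: [3.142, -0.0, -2.881]
contact_force: [-0.5, 0.3, 0.4]
opening: 0.0006
grip_force: 0.0
```

Emit:
send_rows([
  [0,0,0,-0.001,0],
  [0,0,0,-0.001,0],
  [0,0,0,0,0],
])

```text
time: 2.9
tool_pos: [0.5179, 0.2814, 0.0648]
tool_rot: [3.141, -0.0, -2.881]
contact_force: [-0.3, 1.4, 0.6]
opening: 0.0001
grip_force: 0.0
```

Emit:
send_rows([
  [0,0,0,-0.001,0],
  [0,0,0,-0.001,0],
  [0,0,0,0,0],
])

```text
time: 3.2
tool_pos: [0.5179, 0.2814, 0.0628]
tool_rot: [3.142, -0.0, -2.881]
contact_force: [-0.1, -0.5, 0.0]
opening: 0.0004
grip_force: 0.0
```

Emit:
send_rows([
  [0,0,0,-0.001,0],
  [0,0,0,0,0],
])

```text
time: 3.4
tool_pos: [0.5179, 0.2814, 0.0618]
tool_rot: [3.142, -0.0, -2.881]
contact_force: [-0.1, 0.3, 0.1]
opening: 0.0003
grip_force: 0.0
```

There is no reaction force at 62 mm, so I'll look before going lower.

```bash
python3 - <<'E'
from h import *
p,d=grab('side','side1'); q,e=grab('top','top1')
a=cv2.resize(p[100:240,140:330],(570,420),interpolation=2);b=cv2.resize(q[140:260,150:310],(230,172),interpolation=2)
o=np.zeros((420,800,3),np.uint8);o[:,:570]=a;o[:172,570:]=b
cv2.imwrite('pics/crop2.png',o[:,:,::-1])
E
```

```text
(no output)
```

View pics/crop2.png

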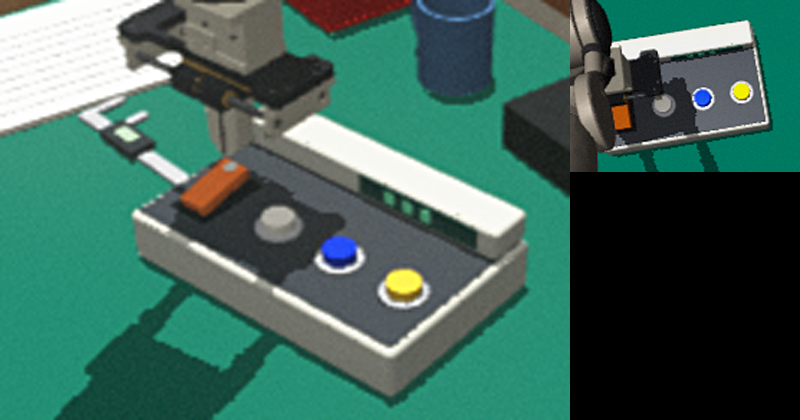

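The crop shows the fingers' bottom near crop (240,150), which looks behind the dot end at (230,165). The rocker still has its display end up. I'll check the dot in the side camera and project the TCP into it.

```bash
python3 - <<'E'
from h import *
def proj(n,P):
    c=calibration(n);K=np.array(c['intrinsics']);q=np.array(c['world_to_cam'])@np.r_[P,1];r=K@[q[0],-q[1],-q[2]];return (r[:2]/r[2]).round(1)
s=observe();print(s['tool_pos'],'tcp side',proj('side',s['tool_pos']),'top',proj('top',s['tool_pos']))
print('dot->side',proj('side',[.515,.2803,.073]),'key blue',proj('side',[.533,.135,.065]))
f=np.load('pics/side0.npz');p,d=f['p'],f['d'];h=cv2.cvtColor(p,cv2.COLOR_RGB2HSV)
M=cv2.inRange(h,(110,120,80),(130,255,255))[170:200,240:265];v,u=np.nonzero(M);print('blue',u.mean()+240,v.mean()+170)
g=np.load('pics/side1.npz')['d']
for u,v in[(216,154),(217,152),(218,150),(220,147),(219,143),(222,145)]: print(u,v,world('side',u,v,d=g[v,u]).round(3))
a=cv2.resize(np.load('pics/side1.npz')['p'][125:180,190:260],(700,550),interpolation=0);cv2.imwrite('pics/crop3.png',a[:,:,::-1])
E
```

```text
[0.51793281 0.2814384  0.0619174 ] tcp side [217.3 157.3] top [183.9 208.4]
dot->side [216.3 154.5] key blue [252.1 181.8]
blue 252.70833333333334 183.17708333333334
216 154 [0.516 0.283 0.072]
217 152 [0.537 0.317 0.051]
218 150 [0.51  0.259 0.101]
220 147 [0.52  0.265 0.104]
219 143 [0.517 0.263 0.118]
222 145 [0.527 0.266 0.107]
```

View pics/crop3.png

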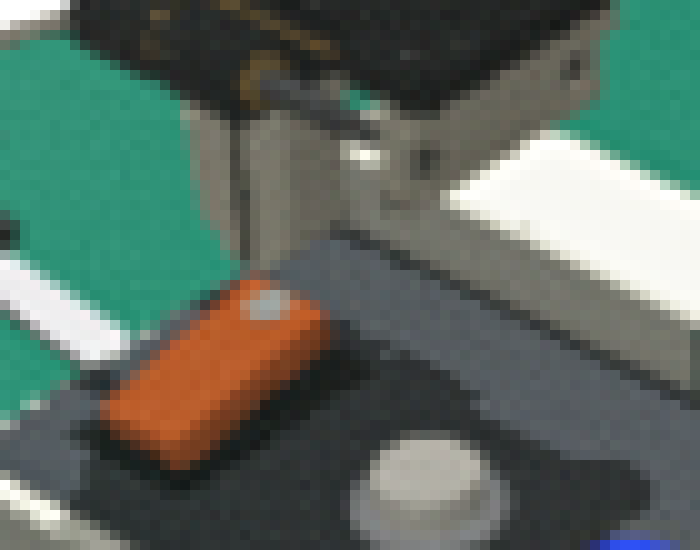

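```bash
python3 - <<'E'
from h import *
g=np.load('pics/side1.npz');d=g['d'];g0=np.load('pics/side0.npz')['d']
for u in(209,212,214,217,220,223): print(u,[(v,*world('side',u,v,d=d[v,u]).round(3).tolist()) for v in range(130,156,3)])
d0=np.load('pics/top1.npz')['d'];dd=np.load('pics/top0.npz')['d']
# start pose: lowest points near gripper, both cams
for n,D in(('side',g0),('top',dd)):
    P=np.array([[*world(n,u,v,d=D[v,u])] for v in range(0,420,2) for u in range(0,560,2) if D[v,u]>0])
    m=np.hypot(P[:,0]-.199,P[:,1]-.486)<.09
    z=P[m,2];print(n,'start lowest above .12:',np.sort(z[z>.12])[:8].round(3),len(z))
D=g['d'];P=np.array([world('side',u,v,d=D[v,u]) for v in range(420) for u in range(560) if D[v,u]>0])
m=(np.hypot(P[:,0]-.518,P[:,1]-.281)<.04)&(P[:,2]>.078);print(np.sort(P[m,2])[:12].round(3))
s=observe();print(s['qpos'],s['time'],s['joint_efforts'])
E
```

```text
209 [(130, 0.487, 0.254, 0.173), (133, 0.486, 0.252, 0.166), (136, 0.504, 0.291, 0.13), (139, 0.504, 0.291, 0.12), (142, 0.502, 0.289, 0.113), (145, 0.571, 0.429, 0.0), (148, 0.564, 0.419, -0.003), (151, 0.558, 0.408, -0.005), (154, 0.547, 0.388, 0.0)]
212 [(130, 0.491, 0.244, 0.177), (133, 0.488, 0.241, 0.171), (136, 0.49, 0.245, 0.159), (139, 0.506, 0.278, 0.127), (142, 0.507, 0.281, 0.115), (145, 0.506, 0.281, 0.106), (148, 0.504, 0.281, 0.098), (151, 0.563, 0.398, -0.001), (154, 0.522, 0.32, 0.049)]
214 [(130, 0.496, 0.244, 0.175), (133, 0.492, 0.237, 0.172), (136, 0.493, 0.241, 0.16), (139, 0.51, 0.275, 0.127), (142, 0.508, 0.273, 0.12), (145, 0.508, 0.274, 0.109), (148, 0.509, 0.279, 0.097), (151, 0.507, 0.277, 0.089), (154, 0.513, 0.29, 0.07)]
217 [(130, 0.505, 0.244, 0.172), (133, 0.501, 0.238, 0.168), (136, 0.511, 0.259, 0.144), (139, 0.51, 0.258, 0.136), (142, 0.512, 0.263, 0.123), (145, 0.511, 0.264, 0.114), (148, 0.51, 0.263, 0.105), (151, 0.516, 0.277, 0.086), (154, 0.517, 0.28, 0.074)]
220 [(130, 0.514, 0.246, 0.167), (133, 0.516, 0.252, 0.155), (136, 0.5, 0.222, 0.168), (139, 0.521, 0.263, 0.129), (142, 0.52, 0.263, 0.12), (145, 0.518, 0.261, 0.113), (148, 0.517, 0.261, 0.104), (151, 0.547, 0.317, 0.051), (154, 0.54, 0.307, 0.049)]
223 [(130, 0.526, 0.252, 0.16), (133, 0.526, 0.253, 0.151), (136, 0.504, 0.215, 0.17), (139, 0.532, 0.267, 0.123), (142, 0.529, 0.262, 0.117), (145, 0.53, 0.267, 0.105), (148, 0.561, 0.325, 0.051), (151, 0.554, 0.314, 0.05), (154, 0.546, 0.3, 0.051)]Traceback (most recent call last):
  File "<stdin>", line 7, in <module>
  File "h.py", line 6, in world
    c=calibration(n);K=np.array(c['intrinsics']);T=np.linalg.inv(np.array(c['world_to_cam']))
ValueError: time passes only in moves, steps and waits
```

The tips' lateral position matches the report. In the depth data, though, their lower end is at z≈0.083, about 20 mm above the reported TCP. The rocker hasn't been touched yet, so I'll go on down gently and watch the force.

Emit:
send_rows([
  [0,0,0,-0.002,0],
  [0,0,0,-0.002,0],
  [0,0,0,-0.002,0],
  [0,0,0,0,0],
])

```text
time: 3.9
tool_pos: [0.5177, 0.2813, 0.0555]
tool_rot: [3.142, -0.001, -2.881]
contact_force: [0.8, -0.3, -0.6]
opening: 0.0005
grip_force: 0.0
```

Emit:
send_rows([
  [0,0,0,-0.001,0],
  [0,0,0,-0.001,0],
  [0,0,0,-0.001,0],
  [0,0,0,0,0],
])

```text
time: 4.3
tool_pos: [0.5179, 0.2814, 0.0528]
tool_rot: [3.142, -0.0, -2.881]
contact_force: [1.2, 0.2, 0.3]
opening: 0.0004
grip_force: 0.0
```

```bash
python3 - <<'E'
from h import *
p,d=grab('side','side2')
a=cv2.resize(p[125:180,190:260],(700,550),interpolation=0);cv2.imwrite('pics/crop4.png',a[:,:,::-1])
s=observe();print(s['tool_pos'],s['contact_force'],tcp_to_grasp)
E
```

```text
[0.51788894 0.28144787 0.05287692] [-0.73564066  0.05312054  0.12025415] 0.0188
```

View pics/crop4.png

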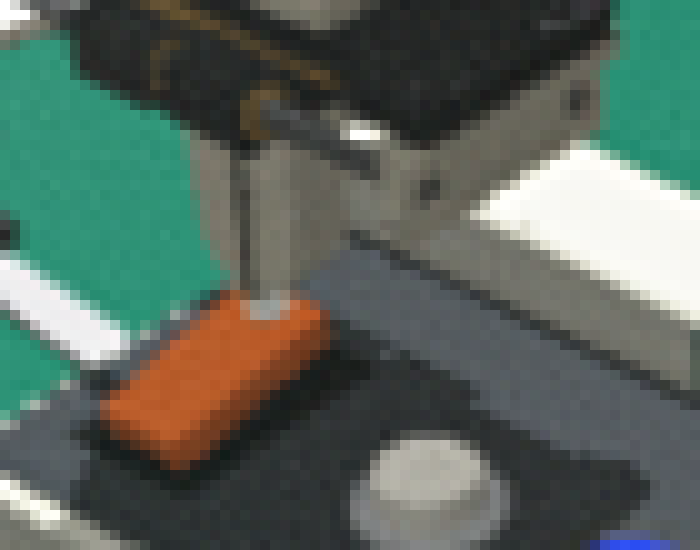

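The tip now just meets the white dot at crop (265,302), so the true tips are about 20 mm above the reported TCP. Continuing down.

Emit:
send_rows([
  [0,0,0,-0.001,0],
  [0,0,0,-0.001,0],
  [0,0,0,-0.001,0],
  [0,0,0,0,0],
])

```text
time: 4.75
tool_pos: [0.5178, 0.2814, 0.0497]
tool_rot: [3.142, -0.0, -2.881]
contact_force: [0.6, 0.6, 0.5]
opening: 0.0006
grip_force: 0.0
```

Emit:
send_rows([
  [0,0,0,-0.001,0],
  [0,0,0,-0.001,0],
  [0,0,0,-0.001,0],
  [0,0,0,0,0],
])

```text
time: 5.15
tool_pos: [0.5183, 0.2815, 0.0471]
tool_rot: [3.141, 0.001, -2.881]
contact_force: [-0.1, 0.6, 0.8]
opening: 0.0004
grip_force: 0.3
```

Emit:
send_rows([
  [0,0,0,-0.001,0],
  [0,0,0,-0.001,0],
  [0,0,0,0,0],
])

```text
time: 5.45
tool_pos: [0.5182, 0.2815, 0.045]
tool_rot: [3.141, 0.0, -2.881]
contact_force: [1.3, 0.8, 1.1]
opening: 0.0
grip_force: 1.0
```

Contact has started. Continuing in small steps until the stop.

Emit:
send_rows([
  [0,0,0,-0.001,0],
  [0,0,0,-0.001,0],
  [0,0,0,-0.001,0],
  [0,0,0,0,0],
])

```text
time: 5.85
tool_pos: [0.5182, 0.2815, 0.042]
tool_rot: [3.141, 0.001, -2.881]
contact_force: [1.1, 0.7, 3.7]
opening: 0.0005
grip_force: 1.3
```

Emit:
send_rows([
  [0,0,0,-0.001,0],
  [0,0,0,-0.001,0],
  [0,0,0,0,0],
])

```text
time: 6.15
tool_pos: [0.5189, 0.2817, 0.0404]
tool_rot: [3.141, 0.002, -2.881]
contact_force: [4.6, 1.2, 5.1]
opening: -0.0
grip_force: 2.5
```

```bash
python3 - <<'E'
from h import *
p,d=grab('side','side3')
a=cv2.resize(p[125:180,190:260],(700,550),interpolation=0);cv2.imwrite('pics/crop5.png',a[:,:,::-1])
s=observe();print(s['tool_pos'],s['contact_force'])
E
```

```text
[0.51877769 0.28167136 0.04034197] [3.56331001 1.22534618 5.03132666]
```

View pics/crop5.png

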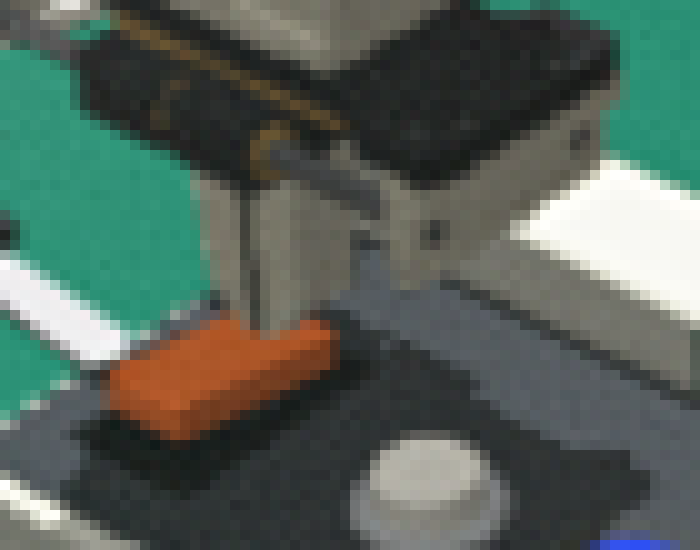

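The rocker has tilted: the robot-side end is up and the dot end, under the fingers at crop (265,325), is down. I'll press a bit firmer to seat it, then lift.

Emit:
send_rows([
  [0,0,0,-0.001,0],
  [0,0,0,-0.001,0],
  [0,0,0,0,0],
])

```text
time: 6.5
tool_pos: [0.5194, 0.2819, 0.0391]
tool_rot: [3.141, 0.004, -2.881]
contact_force: [4.8, 0.7, 8.3]
opening: 0.0004
grip_force: 4.5
```

Emit:
send_rows([
  [0,0,0,-0.001,0],
  [0,0,0,0,0],
])

```text
time: 6.7
tool_pos: [0.5196, 0.282, 0.0389]
tool_rot: [3.141, 0.004, -2.881]
contact_force: [3.7, 0.1, 13.9]
opening: 0.0002
grip_force: 6.9
```

Hard stop reached at 14 N, so the rocker is on. Lifting and moving over the blue key at (0.533, 0.135).

Emit:
send_rows([
  [0,0,0,0.02,0],
  [0,0,0,0.03,0],
  [0,0.005,-0.045,0,0],
  [0,0.005,-0.045,0,0],
  [0,0.005,-0.045,0,0],
])

```text
time: 7.2
tool_pos: [0.5309, 0.1452, 0.086]
tool_rot: [3.141, -0.004, -2.88]
contact_force: [1.5, -0.9, -0.0]
opening: 0.0002
grip_force: 0.0
```

Emit:
send_rows([
  [0,0,-0.0115,0,0],
  [0,0,0,-0.015,0],
  [0,0,0,-0.015,0],
  [0,0,0,0,0],
  [0,0,0,0,0],
])

```text
time: 7.7
tool_pos: [0.5319, 0.1353, 0.0565]
tool_rot: [3.141, -0.003, -2.881]
contact_force: [-0.4, -1.1, -0.3]
opening: 0.0004
grip_force: 0.0
```

```bash
python3 - <<'E'
from h import *
p,d=grab('side','side4')
a=cv2.resize(p[120:210,190:310],(800,600),interpolation=0);cv2.imwrite('pics/crop6.png',a[:,:,::-1])
s=observe();print(s['tool_pos'],s['contact_force'])
E
```

```text
[0.53257337 0.13538374 0.05703191] [0.83596368 1.25765399 0.59039935]
```

View pics/crop6.png

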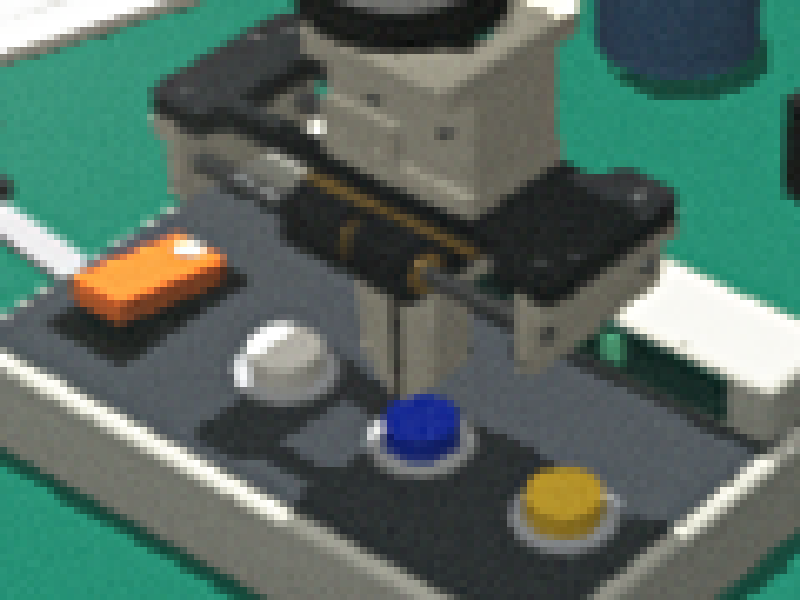

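The rocker is on: its dot end at crop (190,248) is down. The tips hang just above the blue key at (422,410). The jaw carrier's lug at (535,365) hangs low towards the yellow key, so I'll check its clearance first.

```bash
python3 - <<'E'
from h import *
calibs=calibration('side')
d=np.load('pics/side4.npz')['d']
for u,v in[(269,173),(271,172),(270,174),(249,177),(250,178),(247,175),(255,173)]: print(u,v,world('side',u,v,d=d[v,u]).round(3))
E
```

```text
269 173 [0.519 0.039 0.158]
271 172 [0.527 0.043 0.156]
270 174 [0.522 0.041 0.153]
249 177 [0.522 0.131 0.088]
250 178 [0.521 0.125 0.089]
247 175 [0.521 0.138 0.09 ]
255 173 [0.53  0.116 0.106]
```

The lug is at z≈0.15, so it clears. Pressing the blue key.

Emit:
send_rows([
  [0,0,0,-0.005,0],
  [0,0,0,-0.004,0],
  [0,0,0,-0.003,0],
  [0,0,0,-0.002,0],
  [0,0,0,0,0],
])

```text
time: 8.25
tool_pos: [0.5327, 0.1349, 0.0426]
tool_rot: [3.141, -0.001, -2.881]
contact_force: [0.7, 0.3, -0.1]
opening: 0.0005
grip_force: 0.0
```

Emit:
send_rows([
  [0,0,0,-0.002,0],
  [0,0,0,-0.002,0],
  [0,0,0,0,0],
])

```text
time: 8.55
tool_pos: [0.533, 0.1349, 0.0389]
tool_rot: [3.142, 0.0, -2.881]
contact_force: [0.1, -0.5, 0.2]
opening: 0.0003
grip_force: 0.0
```

Emit:
send_rows([
  [0,0,0,-0.001,0],
  [0,0,0,-0.001,0],
  [0,0,0,-0.001,0],
  [0,0,0,0,0],
])

```text
time: 8.95
tool_pos: [0.533, 0.1349, 0.0359]
tool_rot: [3.142, 0.0, -2.881]
contact_force: [-0.4, 0.4, 2.0]
opening: 0.0006
grip_force: 0.8
```

Emit:
send_rows([
  [0,0,0,-0.001,0],
  [0,0,0,-0.001,0],
  [0,0,0,-0.001,0],
  [0,0,0,-0.001,0],
  [0,0,0,0,0],
])

```text
time: 9.45
tool_pos: [0.5331, 0.1349, 0.0323]
tool_rot: [-3.142, 0.0, -2.881]
contact_force: [-1.5, -0.3, 7.2]
opening: 0.0002
grip_force: 3.3
```

Emit:
send_rows([
  [0,0,0,-0.001,0],
  [0,0,0,-0.001,0],
  [0,0,0,0,0],
])

```text
time: 9.75
tool_pos: [0.5332, 0.135, 0.032]
tool_rot: [-3.141, 0.001, -2.881]
contact_force: [-6.3, -0.6, 20.9]
opening: 0.0005
grip_force: 10.1
```

Emit:
send_rows([
  [0,0,0,-0.001,0],
  [0,0,0,0,0],
])

```text
time: 9.95
tool_pos: [0.5332, 0.135, 0.0319]
tool_rot: [-3.141, 0.002, -2.881]
contact_force: [-8.2, -1.6, 26.8]
opening: 0.0007
grip_force: 13.6
```

The blue key bottomed (force rose sharply after about 7 mm of travel). Lifting and moving to the green button on the grey puck.

Emit:
send_rows([
  [0,0,0,0.03,0],
  [0,0,0,0.05,0],
  [0,-0.006,-0.045,0,0],
  [0,-0.006,-0.045,0,0],
  [0,-0.006,-0.045,0,0],
])

```text
time: 10.45
tool_pos: [0.5145, -0.0011, 0.109]
tool_rot: [-3.141, 0.0, -2.88]
contact_force: [0.7, 0.3, -0.2]
opening: 0.0006
grip_force: 0.0
```

Emit:
send_rows([
  [0,-0.006,-0.045,0,0],
  [0,-0.006,-0.045,0,0],
  [0,-0.006,-0.045,0,0],
  [0,-0.006,-0.045,0,0],
  [0,-0.006,-0.045,0,0],
])

```text
time: 10.95
tool_pos: [0.4843, -0.2267, 0.1086]
tool_rot: [3.141, -0.0, -2.881]
contact_force: [0.8, 0.6, 0.3]
opening: 0.0002
grip_force: 0.0
```

Emit:
send_rows([
  [0,-0.006,-0.045,0,0],
  [0,-0.006,-0.045,0,0],
  [0,0,0,0,0],
  [0,0,0,0,0],
  [0,0,0,0,0],
])

```text
time: 11.45
tool_pos: [0.4728, -0.3138, 0.1085]
tool_rot: [3.14, -0.0, -2.881]
contact_force: [0.3, 0.7, -0.2]
opening: 0.0004
grip_force: 0.0
```

```bash
python3 - <<'E'
from h import *
p,d=grab('side','side5')
a=cv2.resize(p[120:400,170:440],(578,600),interpolation=2);cv2.imwrite('pics/crop7.png',a[:,:,::-1])
s=observe();print(s['tool_pos'],s['contact_force'])
E
```

```text
[ 0.47307275 -0.31355251  0.10869469] [-0.23583773 -0.6987519   0.1207701 ]
```

View pics/crop7.png

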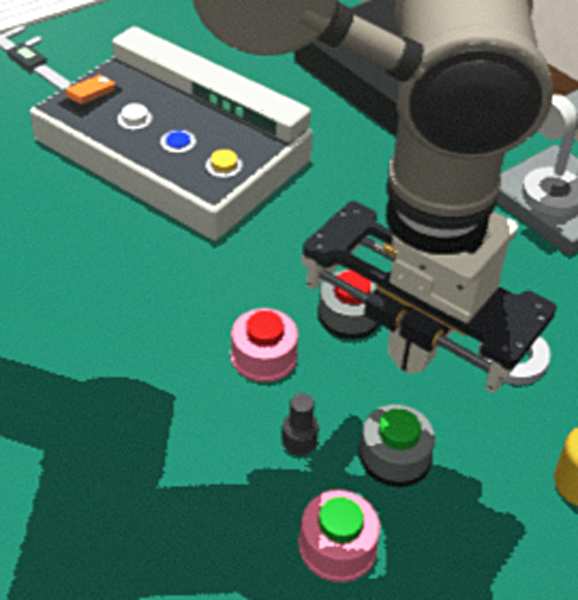

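The blue key at crop (178,140) is visibly down and the rocker at (92,88) is on. The tips hang above the green button on the grey puck at (400,428). Lowering.

Emit:
send_rows([
  [0,0,-0.001,-0.04,0],
  [0,0,0,-0.03,0],
  [0,0,0,-0.01,0],
  [0,0,0,0,0],
  [0,0,0,0,0],
])

```text
time: 12.0
tool_pos: [0.4739, -0.3161, 0.0302]
tool_rot: [-3.14, 0.001, -2.88]
contact_force: [0.1, 0.0, 1.0]
opening: 0.0001
grip_force: 0.0
```

Emit:
send_rows([
  [0,0,0,-0.002,0],
  [0,0,0,-0.002,0],
  [0,0,0,-0.002,0],
  [0,0,0,0,0],
])

```text
time: 12.4
tool_pos: [0.4732, -0.3163, 0.0232]
tool_rot: [-3.141, 0.001, -2.881]
contact_force: [-0.4, 0.7, 2.0]
opening: 0.0008
grip_force: 0.9
```

Emit:
send_rows([
  [0,0,0,-0.001,0],
  [0,0,0,-0.001,0],
  [0,0,0,-0.001,0],
  [0,0,0,0,0],
])

```text
time: 12.8
tool_pos: [0.4732, -0.3163, 0.02]
tool_rot: [-3.141, 0.0, -2.881]
contact_force: [0.6, -0.7, 3.3]
opening: 0.0001
grip_force: 1.6
```

Emit:
send_rows([
  [0,0,0,-0.001,0],
  [0,0,0,-0.001,0],
  [0,0,0,-0.001,0],
  [0,0,0,0,0],
])

```text
time: 13.2
tool_pos: [0.4732, -0.3163, 0.017]
tool_rot: [-3.141, 0.0, -2.881]
contact_force: [1.3, -0.7, 4.7]
opening: 0.0002
grip_force: 2.3
```

Emit:
send_rows([
  [0,0,0,-0.001,0],
  [0,0,0,-0.001,0],
  [0,0,0,-0.001,0],
  [0,0,0,0,0],
])

```text
time: 13.6
tool_pos: [0.4733, -0.3164, 0.0162]
tool_rot: [-3.14, 0.001, -2.881]
contact_force: [-3.9, 2.7, 21.0]
opening: 0.0004
grip_force: 10.5
```

The button is fully down (hard stop, 21 N). Lifting straight up and checking.

Emit:
send_rows([
  [0,0,0,0.005,0],
  [0,0,0,0.015,0],
  [0,0,0,0.04,0],
  [0,0,0,0.04,0],
  [0,0,0,0,0],
])

```text
time: 14.1
tool_pos: [0.4749, -0.3177, 0.1187]
tool_rot: [-3.135, 0.004, -2.881]
contact_force: [0.9, 0.4, -0.3]
opening: 0.0005
grip_force: 0.0
```

```bash
python3 - <<'E'
from h import *
p,d=grab('side','side6'); h=cv2.cvtColor(p,cv2.COLOR_RGB2HSV)
f=np.load('pics/side0.npz');h0=cv2.cvtColor(f['p'],cv2.COLOR_RGB2HSV)
def m(n,h,D,lo,hi,b):
    x0,y0,x1,y1=b;v,u=np.nonzero(cv2.inRange(h,lo,hi)[y0:y1,x0:x1])
    P=np.array([world('side',a+x0,c+y0,d=D[c+y0,a+x0]) for a,c in zip(u,v) if D[c+y0,a+x0]>0]);print(n,np.median(P,0).round(4),np.percentile(P[:,2],85).round(4))
for t,H,D in(('before',h0,f['d']),('now',h,d)):
    m(t+' green',H,D,(45,150,40),(72,255,255),(345,308,368,330))
    m(t+' blue',H,D,(110,120,60),(130,255,255),(242,174,264,194))
    m(t+' yellow',H,D,(22,120,60),(35,255,255),(262,184,286,206))
    m(t+' red',H,D,(0,170,60),(8,255,255),(322,242,348,264))
s=observe();print(s['time'],s['tool_pos'],s['contact_force'])
E
```

```text
before green [ 0.4712 -0.3198  0.0481] 0.0496
before blue [0.533  0.1317 0.0637] 0.0652
before yellow [0.5509 0.0646 0.0638] 0.0655
before red [ 0.5508 -0.1632  0.048 ] 0.05
now green [ 0.4713 -0.32    0.0479] 0.0498
now blue [0.5335 0.1326 0.0571] 0.0588
now yellow [0.5511 0.0649 0.0636] 0.0653
now red [ 0.5447 -0.1654  0.0477] 0.0497
14.15 [ 0.47373982 -0.31671031  0.11596556] [ 0.61247015  0.5875394  -0.25543048]
```

The green button is back up with its puck unmoved, the blue key is fully in and the yellow key is untouched. The red reading's small shift fits partial occlusion by the gripper, which never went near that puck. Handing in.

```bash
python3 -c "
from cell import hand_in
print(hand_in())"
```

```text
the job is handed in; nothing more can be done
None
```

The job is handed in after about 14 s of the 48 s allowed: the rocker was switched on, then the blue key pushed fully in so it stays down, and last the green button pressed right down and released. The highest contact force I saw was about 28 N, at the fingertips on the blue key.

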